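Jack up the film scanner's front

ROBOT

A 6-joint arm with a two-finger parallel gripper is mounted at the origin on the work surface. World frame = base frame: x ahead of the robot, y to its left, z up, the work surface at z = 0. Lengths are in m, angles in degrees, forces in N, time in s.
With the tool pointing down it reaches from about 0.275 to 1 m from the base axis. Payload 8.4 kg.
Tool frame: the origin (TCP) lies at the very end of the fingers, on their centre line; the grasp point (between the pads) lies 19 mm behind it; z points along the fingers, y is the line along which they close (so a half turn about z gives the same grasp; the last joint's range is limited). The gripper opens to 85 mm and grips with 20 to 120 N. Pads are 22 mm wide; open, the fingers measure 114 mm over their backs; the gripper's body (76 mm by 85 mm) begins 54 mm behind the grasp point. The pads swing forward as they close: fully open they stand 13 mm farther back than shut.
Start: joints at [-74.221, 20.225, 93.587, -0, 66.188, -0.138], TCP at [0.171, -0.601, 0.203] pointing down, gripper open.
Joint ranges: [-150.9, 150.9], [-52.94, 120.26], [3.33, 152.33], [-74.26, 254.26], [0, 154.13], [-172.89, 172.89]. Speed limits (degrees/s): [127.2, 127.2, 159.86, 180, 180, 180].

INTERFACE

Orientations are given as a 3x3 rotation matrix whose columns are the frame's x, y, z axes.
In Python, from station import arm gives the robot as it stands. The module is installed in compiled form; this text tells all that it offers.
- The arm moves only by the tool step_arm, never from a script. Its argument "series" is one flat list of numbers, 5 for each row, row after row: the shift along the tool's x, y, z in mm, then the turn about the tool's z in degrees, then the closure, from 0 (fully open) to 1 (shut). A call has 1 to 10 rows; each row shifts and turns the commanded pose from where the row before left it, along the tool's axes as they then stand; what a row does not reach is not made up. A row lasts 1/8 s, in which the tool goes at most 62.5 mm and 10.7 degrees, less where a joint would pass 70% of its speed; a pose out of reach is approached as far as the arm can. A call is refused whole if a number of a shift passes 62.5 or a number of a turn 10.7, either way. A call with a gripper value outside its range is refused whole. The fingers move at their own pace and stop on an object; "force" is the grip in N (left out, the last holds). Time passes only in rows, so rows that do not move let the fingers close. It gives the time, the measured TCP pose, the force, the opening and the grip force at its end, in the units of the state.
- arm.sense(): the state, without advancing time (a new reading comes with each control period).
- arm.read_camera(name): name is "scene" or "side" or "wrist"; returns a dict with "img" (420x560x3 uint8, red, green, blue), "z_map" (420x560 float32, m along the optical axis (not along the pixel's ray), 0 where there is no reading), "fx", "fy", "cx", "cy" (pixels), "R" (3x3) and "t" (3): a world point X has camera coordinates R X + t. Camera axes: x right, y down, z forward; pixel columns grow to the right and rows downward; lengths in m; the calibration is good to about 2 mm. A picture is of the moment at which its call begins.
- arm.finish_job(): hands the job in; it is judged then, once.
The state is a dict: "time": time; "q": joint angles; "joint_vel": joint speeds; "joint_torque": joint torques, N m; "ee_pos": TCP position; "orientation": TCP orientation; "ft_force": force on the tool from outside, world axes, zero at the start; "moment": the same for the moment, N m; "width": opening from 0.0 (shut) to 1.0 (fully open); "finger_force": force on a finger pad.
Only numpy, scipy, OpenCV 4.12 (cv2) and the standard library are available. Lean on these libraries where they do the work, as an engineer would, in place of code of your own. Each camera call takes 0.05 s, during which the arm holds its last target. There are 200 camera calls.

TASK

The film scanner's front has to be raised so that a colleague can reach its feet. First, with the deck still down, slide the roll of film up off its spindle and lay it gently, flat, inside the open film can; then set the red jack on the table with its saddle centred under the white-spotted orange lift tab, give the pump handle a full seating stroke down and let it come all the way back up, and press it fully down again. Finish while still holding the handle down, so that the jack alone, with no hand on the deck, holds the scanner's front up; leave the other things on the table where they stand.

Things in the scene. Friction and masses are not known exactly. Their poses are not given: they have to be found in the camera images.
- roll_center (a point): Centre (half-way up) of the loose roll of dark brown film on a yellow core: an upright cylinder 62 mm in diameter and 35 mm tall with a 15 mm bore, about 90 g. At the start it stands on the scanner's taller spindle, its underside on a 36 mm wide black shoulder 25 mm above the deck top (the deck top is 115 mm above the table).
- spindle_top (a point): Top of the scanner's 9 mm steel spindle that carries the film roll, 195 mm above the table, 20 mm above the roll's top. It moves with the deck. A second, empty, shorter spindle stands 150 mm to its right (scanner -y).
- can_floor (a point): Centre of the inner floor of the open round film can (bare aluminium, white paper inside, loose, 300 g): outside 150 mm in diameter, wall 3 mm thick and 18 mm high, floor 3 mm above the table. z points up.
- jack_block (a point): Centre of the grip block of the loose red jack (0.7 kg), 32 mm above its underside. x points from handle to saddle, z up. Block 40 mm long (x), 36 wide (y), 8 to 56 mm above the underside: grip it across y. Base plate 8 mm thick, 70 wide, 105 behind to 100 mm ahead of the block. Saddle axis 75 mm ahead; the handle rises rearwards from a hinge in the block, 50 mm above the underside.
- saddle_top (a point): Centre of the top of the jack's saddle, a dark steel disc 40 mm in diameter; 55 mm above the jack's underside with the handle up, rising straight up by 33 mm per rad of the handle (20 mm in all). Frame turned as the jack's.
- handle_pad (a point): Centre of the upper face of the black press pad (30 mm along the handle, 50 mm across) at the handle's end; moves with it. 95 mm along the handle from the hinge, 6 mm above its centre line. Handle up: 92 mm above the jack's underside, 85 mm behind the block's centre; fully down: about 36 mm above the underside, 94 mm behind.
- jack_handle (a joint): Pump handle angle: 0 = up (it rises 0.40 rad to the rear), 0.61 rad = fully down (slopes 0.21 rad down to the rear). A spring and the load raise it by themselves as the hand is raised; pressing takes about 2 N unloaded and up to 12 N under load at the pad. No ratchet: the jack lowers when the handle is let up.
- lift_pad (a point): Centre of the underside of the lift pad (28 mm black disc) under the orange tab with a white spot; 63 mm above the table, 8 mm above the lowered saddle. Tab 44 mm wide, reaching 20 mm in front of the point, top at 78 mm. The deck's face is 22 mm behind the point, its feet 60 mm behind and 150 mm to either side; all else beneath is open. x points into the scanner (the jack's x when in line), z up.
- deck: The scanner's grey deck, 300 mm deep, 360 mm wide, top 115 mm above the table, about 3 kg. It tilts about a hinge 300 mm behind the lift pad, held down on its front feet only by its weight; with the jack fully up the lift pad is about 12 mm higher. Origin: on the table straight under the lift pad (deck down); axes as the lift pad's.
- cleaner: Bystander: small amber jar with blue cap, 34 mm wide, 60 mm tall, in front of the scanner left of the tab. Origin under its centre.
- empty_core: Bystander: empty yellow film core, a ring 44 mm in diameter, 30 mm tall, in front of the scanner right of the tab. Origin under its centre.
- sprayer: Bystander: green spray bottle with white head, 68 mm wide, 190 mm tall. Origin under its centre.
- mug: Bystander: blue mug, 76 mm wide, 90 mm tall. Origin under its centre.
- screwdriver: Bystander: screwdriver with red handle, 140 mm long, lying on the table near the robot.
- loupe: Bystander: black magnifier loupe, 40 mm wide, 36 mm tall, near the robot. Origin under its centre.
Not all that is in view belongs to the job. What is shaped like the part that bears roll_center but blue or pink is not meant.

How it is judged:
By the outcome, as a careful person would: the job done as asked, in the order asked, and still so for the second after the job is handed in, while the arm keeps its last pose, push and grip.
It also fails if it takes over 72 s, if anything falls off the work surface, if the arm or the gripper's body presses on something with over 40 N, if the wrist force passes 120 N, or if a joint passes its speed limit or range.

## Working session

There is one attempt and no reset: what is moved stays moved. The work goes in short steps, Python scripts to look and compute and a tool call to move; the robot and the scene stay as the last step left them, time stands still between calls to the robot, and variables do not carry over. Pictures are saved under pics/ and viewed, at most 10 in all, crops included, and the job is handed in when it is done.

Besides the shell and the picture viewer there is one more tool, called after "Call:" as name(argument=value, ...), one argument or row to a line, values as JSON. step_arm: Moves the arm, as the interface text tells. Its arguments: {"type":"object","properties":{"series":{"type":"array","items":{"type":"number"}},"force":{"type":"number"}},"required":["series"]}

```bash
mkdir -p pics; cat > h.py <<'E'
import numpy as np, cv2
from station import arm
def cam(n,save=None):
    c=arm.read_camera(n)
    np.savez('%s.npz'%n,**c)
    if save: cv2.imwrite('pics/'+save,c['img'][:,:,::-1])
    return c
def load(n): return dict(np.load('%s.npz'%n))
def pt(c,u,v,r=1):
    z=c['z_map'][v-r:v+r+1,u-r:u+r+1]; z=np.median(z[z>0])
    return c['R'].T@(np.array([(u-c['cx'])/c['fx']*z,(v-c['cy'])/c['fy']*z,z])-c['t'])
def cloud(c):
    z=c['z_map']; v,u=np.mgrid[:z.shape[0],:z.shape[1]]
    P=np.stack([(u-c['cx'])/c['fx']*z,(v-c['cy'])/c['fy']*z,z],-1)
    P=(P-c['t'])@c['R']; P[z<=0]=np.nan
    return P
def proj(c,X):
    p=c['R']@np.array(X)+c['t']; return c['fx']*p[0]/p[2]+c['cx'],c['fy']*p[1]/p[2]+c['cy']
E
python3 - <<'E'
from h import *
for n in('scene','side'):
    c=cam(n,n+'0.png'); print(n,-c['R'].T@c['t'],c['R'][2])
s=arm.sense();print(s['orientation'],s['time'])
E
```

```text
scene [ 0.96317219 -0.77870674  0.88949009] [-0.38533303  0.65745503 -0.64751165]
side [0.14681631 0.84289832 0.90739011] [ 0.3037537  -0.70029573 -0.64600277]
[[ 9.61656861e-01  2.74255278e-01 -3.51873462e-04]
 [ 2.74255504e-01 -9.61656018e-01  1.27355118e-03]
 [ 1.08969001e-05 -1.32122246e-03 -9.99999127e-01]] 0.1
```

View pics/scene0.png

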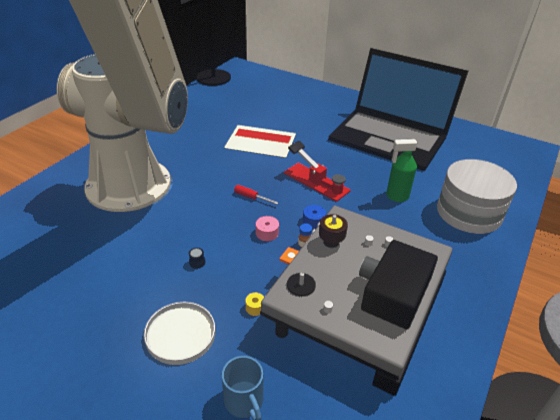

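View pics/side0.png

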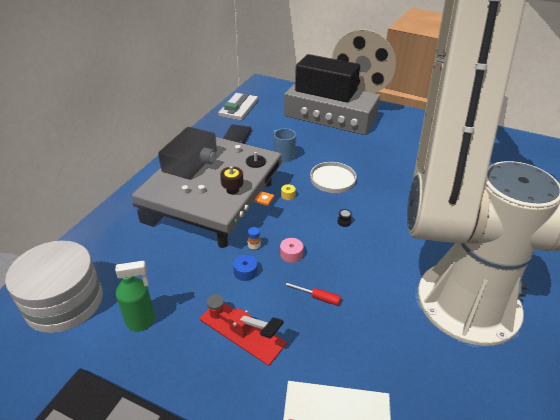

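Scene picture: film roll at (333,229), orange tab at (291,256), can at (180,333), and jack at (318,178) with its saddle at (338,184) and pad at (297,147). In the side picture the jack is at (242,325), the roll at (232,178) and the tab at (265,198). Blue and pink rolls are decoys.

```bash
python3 - <<'E'
from h import *
np.set_printoptions(precision=4,suppress=True)
S=load('scene');D=load('side')
def fit(P):
    A=np.c_[2*P[:,:2],np.ones(len(P))];s=np.linalg.lstsq(A,(P[:,:2]**2).sum(1),rcond=None)[0]
    return s[:2],np.sqrt(s[2]+s[0]**2+s[1]**2)
for n,c in(('scene',S),('side',D)):
    P=cloud(c); im=c['img'].astype(int); hsv=cv2.cvtColor(c['img'],cv2.COLOR_RGB2HSV).astype(int)
    roll,tab,can,sad,pad={'scene':((333,229),(291,256),(180,333),(338,181),(297,147)),'side':((232,178),(265,198),(333,177),(215,301),(272,327))}[n]
    print(n,'roll',pt(c,*roll),'tab',pt(c,*tab),'can',pt(c,*can),'sad',pt(c,*sad),'pad',pt(c,*pad))
    # roll top ring
    g=pt(c,*roll)[:2]
    m=(np.linalg.norm(P[...,:2]-g,axis=-1)<.05)&(P[...,2]>.168)&(P[...,2]<.181)
    Q=P[m];print('roll top n',len(Q),'mid',(Q.min(0)+Q.max(0))/2,np.ptp(Q,axis=0))
    g=pt(c,*can)[:2]
    m=(np.linalg.norm(P[...,:2]-g,axis=-1)<.1)&(P[...,2]>.012)&(P[...,2]<.03)
    print('can rim',fit(P[m]),np.nanmedian(P[m][:,2]),m.sum())
    # red jack
    m=((hsv[...,0]<6)|(hsv[...,0]>174))&(hsv[...,1]>170)&(hsv[...,2]>90)&(P[...,2]<.02)&(P[...,2]>.003)
    g=pt(c,*sad)[:2]; m&=np.linalg.norm(P[...,:2]-g,axis=-1)<.22
    Q=P[m][:,:2].astype(np.float32); r=cv2.minAreaRect(Q);print('base',r,cv2.boxPoints(r).tolist())
    m=(np.linalg.norm(P[...,:2]-g,axis=-1)<.035)&(P[...,2]>.049)&(P[...,2]<.062)&(hsv[...,1]<130)
    Q=P[m];print('saddle',(Q.min(0)+Q.max(0))/2,np.ptp(Q,axis=0),m.sum())
    m=(hsv[...,0]>5)&(hsv[...,0]<18)&(hsv[...,1]>200)&(hsv[...,2]>150)&(P[...,2]>.06)&(P[...,2]<.09)&(np.linalg.norm(P[...,:2]-pt(c,*tab)[:2],axis=-1)<.05)
    Q=P[m];r=cv2.minAreaRect(Q[:,:2].astype(np.float32));print('tab',r,np.median(Q[:,2]),cv2.boxPoints(r).tolist())
    # deck top
    g=pt(c,*roll)[:2]
    m=(np.linalg.norm(P[...,:2]-g,axis=-1)<.45)&(abs(P[...,2]-.115)<.006)&(hsv[...,1]<60)
    Q=P[m][:,:2].astype(np.float32); r=cv2.minAreaRect(Q);print('deck',r,cv2.boxPoints(r).tolist(),m.sum())
E
```

```text
scene roll [ 0.6746 -0.0328  0.1743] tab [ 0.5937 -0.0677  0.0772] can [ 0.4721 -0.3321  0.003 ] sad [0.548  0.2855 0.0532] pad [0.3872 0.3295 0.0881]
roll top n 420 mid [ 0.6665 -0.0157  0.1735] [0.0615 0.0628 0.0108]
can rim (array([ 0.4733, -0.3331]), np.float64(0.07311607706228865)) 0.015982659537660024 415
base ((0.46752315759658813, 0.30983784794807434), (0.07553412765264511, 0.20714987814426422), 79.8134536743164) [[0.35890161991119385, 0.2909837067127228], [0.5627862215042114, 0.254348486661911], [0.5761446952819824, 0.3286919891834259], [0.37226009368896484, 0.36532720923423767]]
saddle [0.5437 0.2966 0.0532] [0.0393 0.0417 0.0083] 101
tab ((0.5863164067268372, -0.06553627550601959), (0.024695584550499916, 0.044946253299713135), 4.9385271072387695) 0.07686502754526334 [[0.5720797777175903, -0.0442095585167408], [0.5759490728378296, -0.08898895233869553], [0.600553035736084, -0.08686299622058868], [0.5966837406158447, -0.04208359867334366]]
deck ((0.7683022022247314, 0.07242453098297119), (0.6432380080223083, 0.313834011554718), 88.67264556884766) [[0.6039771437644958, -0.245
[... 274 characters left out ...]
.3815 0.3333 0.0943]
roll top n 254 mid [ 0.666  -0.0075  0.1744] [0.0616 0.0633 0.0126]
can rim (array([ 0.4726, -0.3291]), np.float64(0.07312918454722982)) 0.015758390215819658 191
base ((0.46590909361839294, 0.31499937176704407), (0.07117638736963272, 0.20217207074165344), 78.32676696777344) [[0.35971325635910034, 0.30059993267059326], [0.5577038526535034, 0.25969451665878296], [0.5721049308776855, 0.3293988108634949], [0.37411433458328247, 0.3703042268753052]]
saddle [0.5439 0.2992 0.0539] [0.0389 0.0403 0.0093] 205
tab ((0.0, 0.0), (0.0, 0.0), 0.0) nan [[0.0, 0.0], [0.0, 0.0], [0.0, 0.0], [0.0, 0.0]]
deck ((0.7632074356079102, 0.08921721577644348), (0.6856070756912231, 0.3067534863948822), 84.17823028564453) [[0.5758497714996338, -0.2362605482339859], [0.8810210227966309, -0.2673758864402771], [0.9505650997161865, 0.41469496488571167], [0.6453938484191895, 0.44581031799316406]] 6100
  return _methods._mean(a, axis=axis, dtype=dtype,
  ret = ret.dtype.type(ret / rcount)
```

Call:
step_arm(
  series=[0,0,-50,0,0,20,-15,-50,0,0,42,-31,-30,0,0,42,-31,-15,0,0,42,-31,0,0,0,42,-31,0,0,0,42,-31,0,0,0,42,-31,0,0,0,42,-31,0,0,0,42,-31,0,0,0],
)

```text
time: 1.35
ee_pos: [0.4423, -0.2489, 0.3474]
orientation: [[0.962, 0.274, -0.0], [0.274, -0.962, 0.0], [-0.0, -0.0, -1.0]]
ft_force: [0.4, 0.6, -0.6]
width: 1.001
finger_force: 0.0
```

Call:
step_arm(
  series=[42,-31,0,0,0,42,-31,0,0,0,42,-31,0,0,0,42,-31,0,0,0,42,-31,0,0,0,42,-31,0,0,0,0,0,0,0,0],
)

```text
time: 2.22
ee_pos: [0.6342, 0.0004, 0.3463]
orientation: [[0.961, 0.277, -0.001], [0.277, -0.961, 0.001], [-0.001, -0.001, -1.0]]
ft_force: [0.6, -0.5, -0.8]
width: 1.002
finger_force: 0.0
```

```bash
python3 - <<'E'
from h import *
np.set_printoptions(precision=4,suppress=True)
s=arm.sense();print(s['ee_pos'],s['orientation'],s['time'],s['ft_force'])
c=cam('wrist','w1.png');print(-c['R'].T@c['t'],c['R'])
E
```

```text
[0.6342 0.0004 0.3463] [[ 0.9608  0.2774 -0.0012]
 [ 0.2774 -0.9608  0.0007]
 [-0.0009 -0.001  -1.    ]] 2.225 [ 0.551  -0.5153 -0.8106]
[0.7058 0.0206 0.5178] [[ 0.2771 -0.9609 -0.0018]
 [-0.9192 -0.2656  0.2906]
 [-0.2797 -0.0789 -0.9568]]
```

View pics/w1.png

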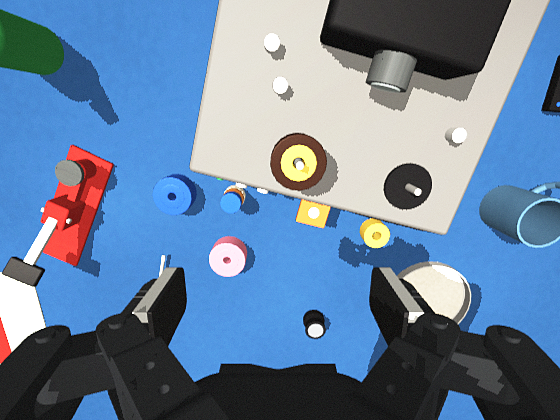

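Wrist picture: roll top at (298,162), tab with white spot at (313,213), empty spindle at (410,188), and jack at (75,205) with its saddle at (70,171) and pad at (23,270). The deck's front edge runs (191,168) to (445,234).

```bash
python3 - <<'E'
from h import *
np.set_printoptions(precision=4,suppress=True)
c=load('wrist');P=cloud(c);hsv=cv2.cvtColor(c['img'],cv2.COLOR_RGB2HSV).astype(int)
def rg(u0,u1,v0,v1):
    m=np.zeros(P.shape[:2],bool);m[v0:v1,u0:u1]=1;return m
def rep(n,m):
    Q=P[m];r=cv2.minAreaRect(Q[:,:2].astype(np.float32));print(n,len(Q),'mid',(Q.min(0)+Q.max(0))/2,np.ptp(Q,axis=0),'rect',r, 'z',np.median(Q[:,2]))
H=P[...,2]
rep('rolltop',rg(255,345,115,205)&(H>.168)&(H<.182))
rep('spindle',rg(280,320,140,180)&(H>.185)&(H<.2))
rep('spindle2',rg(385,430,165,210)&(H>.145))
rep('tab',rg(290,335,190,235)&(H>.07)&(H<.085))
rep('saddle',rg(45,95,150,195)&(H>.045)&(H<.065))
rep('block',rg(40,90,190,235)&(H>.045)&(H<.065))
b=((hsv[...,0]<6)|(hsv[...,0]>174))&(hsv[...,1]>150)&rg(20,130,130,290)&(H>.002)&(H<.02)
rep('base',b); r=cv2.minAreaRect(P[b][:,:2].astype(np.float32));print(cv2.boxPoints(r))
rep('can',rg(385,480,255,340)&(H>.012)&(H<.024))
rep('blockred',((hsv[...,0]<6)|(hsv[...,0]>174))&(hsv[...,1]>150)&rg(20,130,130,290)&(H>.045)&(H<.065))
print('white spot',pt(c,313,213))
# deck front edge fit
E=[]
for u in range(205,430,5):
    col=np.where((abs(H[:,u]-.115)<.006))[0]
    col=col[(col>100)]
    if len(col): E.append(P[col.max(),u])
E=np.array(E);k=np.polyfit(E[:,1],E[:,0],1);res=E[:,0]-np.polyval(k,E[:,1]);ok=abs(res)<.006
k=np.polyfit(E[ok,1],E[ok,0],1);print('edge x=',k,np.degrees(np.arctan(k[0])),ok.sum(),len(E),abs(res[ok]).max())
for n,uv in(('blue',(172,195)),('jar',(232,200)),('pink',(227,257)),('core',(375,233)),('loupe',(314,322))):print(n,pt(c,*uv))
E
```

```text
rolltop 2399 mid [ 0.6661 -0.0133  0.1747] [0.0617 0.0613 0.0129] rect ((0.6660963296890259, -0.013016227632761002), (0.06055228412151337, 0.060494184494018555), 62.1038818359375) z 0.17550788181997018
spindle 70 mid [ 0.6661 -0.0132  0.191 ] [0.009  0.0083 0.012 ] rect ((0.666279673576355, -0.013491406105458736), (0.008696990087628365, 0.008228644728660583), 43.99080276489258) z 0.19488342240589346
spindle2 51 mid [ 0.6699 -0.1626  0.1488] [0.0084 0.0076 0.0065] rect ((0.669933557510376, -0.16258278489112854), (0.00788880605250597, 0.007530122064054012), 23.944284439086914) z 0.15000849618158107
tab 682 mid [ 0.59   -0.0651  0.0758] [0.0351 0.0443 0.0114] rect ((0.58978271484375, -0.06526674330234528), (0.03481939435005188, 0.04408717900514603), 1.9485942125320435) z 0.07854455906517904
saddle 617 mid [0.5437 0.2976 0.0531] [0.0394 0.04   0.0095] rect ((0.5437370538711548, 0.29755598306655884), (0.0388418547809124, 0.0393860898911953), 33.78580093383789) z 0.055590423872607944
block 807 mid [0.4666 0.312  0.055 ] [0.0528 0.044  0.0199] rect ((0.4658648669719696, 0.31295639276504517)
[... 299 characters left out ...]
 [0.5618 0.2579]
 [0.5755 0.3271]
 [0.3752 0.3667]]
can 365 mid [ 0.4968 -0.3354  0.0167] [0.1002 0.1416 0.0095] rect ((0.5077518820762634, -0.34640273451805115), (0.14871519804000854, 0.07185409963130951), 67.61919403076172) z 0.017351153020520226
blockred 606 mid [0.483  0.3052 0.0548] [0.1117 0.0526 0.0196] rect ((0.4855245351791382, 0.30837953090667725), (0.036068424582481384, 0.116419717669487), 78.33544158935547) z 0.05626090939011716
white spot [ 0.5919 -0.0651  0.0792]
edge x= [-0.0266  0.6138] -1.5261531243127653 45 45 0.001283396906426093
blue [0.5402 0.1546 0.0142]
jar [0.5727 0.0543 0.0604]
pink [0.4571 0.0418 0.0147]
core [ 0.568  -0.1943  0.0049]
loupe [ 0.3874 -0.1381  0.0361]
```

Call:
step_arm(
  series=[13,11,20,0,0,14,11,40,0,0,0,0,40,0,0,0,0,20,0,0,0,0,10,0,0,0,0,0,0,0],
)

```text
time: 3.02
ee_pos: [0.6651, -0.0166, 0.2178]
orientation: [[0.962, 0.274, 0.0], [0.274, -0.962, -0.0], [0.0, 0.0, -1.0]]
ft_force: [0.0, -0.4, 0.3]
width: 1.003
finger_force: 0.0
```

```bash
python3 - <<'E'
from h import *
np.set_printoptions(precision=4,suppress=True)
s=arm.sense();R=s['orientation'];print(s['ee_pos'],R,s['q'])
c=cam('wrist');P=cloud(c);H=P[...,2]
m=(H>.186)&(H<.2)&(np.linalg.norm(P[...,:2]-[.666,-.0134],axis=-1)<.03);Q=P[m]
print('spindle',(Q.min(0)+Q.max(0))/2,np.ptp(Q,axis=0))
print('delta tool',R.T@(np.array([.6662,-.0134,.142])-s['ee_pos'])*1000)
E
```

```text
[ 0.6651 -0.0166  0.2178] [[ 0.9618  0.2739  0.0002]
 [ 0.2739 -0.9618 -0.    ]
 [ 0.0002  0.0001 -1.    ]] [-1.5589 23.0559 87.3935 -0.0022 69.5378 72.5448]
spindle [ 0.6666 -0.0133  0.1914] [0.0087 0.0088 0.0107]
delta tool [ 1.949  -2.7879 75.8101]
```

Call:
step_arm(
  series=[2,-3,6,0,0,0,0,25,0,0,0,0,25,0,0,0,0,15,0,0,0,0,5,0,0,0,0,0,0,0],
)

```text
time: 3.82
ee_pos: [0.6664, -0.0128, 0.142]
orientation: [[0.962, 0.274, 0.001], [0.274, -0.962, 0.0], [0.001, 0.0, -1.0]]
ft_force: [-0.4, 0.4, 0.4]
width: 1.002
finger_force: 0.0
```

Call:
step_arm(
  series=[0,0,0,0,0.15,0,0,0,0,0.3,0,0,0,0,0.4,0,0,0,0,0.5,0,0,0,0,0.5],
  force=30,
)

```text
time: 4.45
ee_pos: [0.6678, -0.0126, 0.1444]
orientation: [[0.962, 0.274, 0.004], [0.274, -0.962, 0.0], [0.004, 0.001, -1.0]]
ft_force: [-1.5, 0.9, 14.1]
width: 0.499
finger_force: 6.9
```

```bash
python3 - <<'E'
from h import *
s=arm.sense();print(s['width'],s['finger_force'],s['ft_force'],s['ee_pos'])
c=cam('side');a=c['img'][90:250,150:330];d=cam('scene')['img'][150:310,250:430]
im=np.hstack([cv2.resize(a,None,fx=2.2,fy=2.2,interpolation=2),cv2.resize(d,None,fx=2.2,fy=2.2,interpolation=2)])
cv2.imwrite('pics/c3.png',im[:,:,::-1]);print(im.shape)
E
```

```text
0.49854702603733064 6.9194708846043795 [-1.46273212  0.91926986 14.06770237] [ 0.66784296 -0.01258153  0.14442466]
(352, 792, 3)
```

View pics/c3.png

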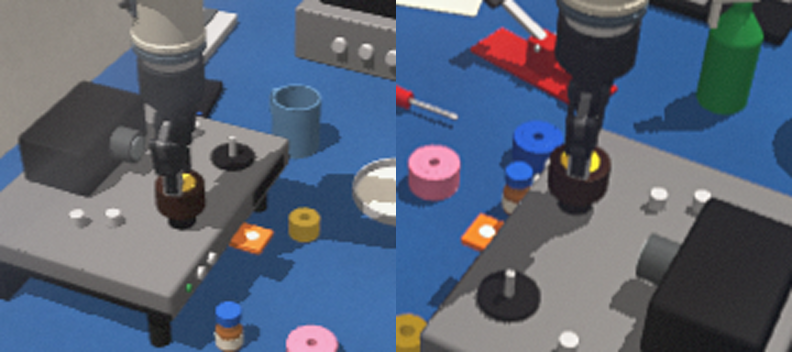

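The crops show the gripper around or on the roll at left-crop (178,190), but it is ambiguous whether the pads are beside the roll or on its top. I'll measure with the wrist camera.

```bash
python3 - <<'E'
from h import *
c=cam('wrist','w4.png')
for X in([.666,-.013,.175],[.6662+.031*.274,-.0134-.031*.962,.175],[.6662-.031*.274,-.0134+.031*.962,.175]):print(proj(c,X))
E
```

```text
(np.float64(277.1165488148831), np.float64(276.9623295310656))
(np.float64(340.14587984144845), np.float64(276.8010974960593))
(np.float64(215.84595625357977), np.float64(276.82447882250267))
```

View pics/w4.png

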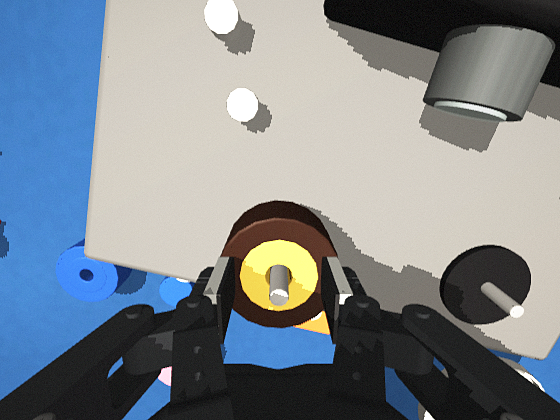

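Spindle is at (278,285), roll ring about x 216–340, and pad tips at (225,265) and (333,265). Depth should tell whether the pads are beside the roll or on top.

```bash
python3 - <<'E'
from h import *
np.set_printoptions(precision=3,suppress=True,linewidth=200)
c=load('wrist');P=cloud(c)
s=arm.sense();T=(P-s['ee_pos'])@np.array(s['orientation'])*1000
for v in(262,272,282):
    print(v)
    for u in list(range(206,246,4))+list(range(312,352,4)):print(u,P[v,u,2].round(4),T[v,u].round(1),end=' | ')
    print()
E
```

```text
262
206 0.115 [-22.4 -50.   29.3] | 210 0.1162 [-21.8 -46.9  28.2] | 214 0.1156 [-22.1 -44.3  28.7] | 218 0.1855 [ 11.5 -26.9 -41. ] | 222 0.185 [ 11.2 -25.2 -40.5] | 226 0.1851 [ 11.3 -23.4 -40.6] | 230 0.1859 [ 11.7 -21.4 -41.4] | 234 0.1744 [  6.2 -21.3 -30. ] | 238 0.1749 [  6.4 -19.3 -30.5] | 242 0.1757 [  6.8 -17.2 -31.2] | 312 0.1759 [  6.8  17.  -31.4] | 316 0.1761 [  7.   18.9 -31.6] | 320 0.1753 [  6.6  21.  -30.8] | 324 0.1836 [ 10.5  21.6 -39.1] | 328 0.1855 [ 11.4  23.1 -40.9] | 332 0.1857 [ 11.6  24.9 -41.2] | 336 0.1847 [ 11.1  26.9 -40.2] | 340 0.1146 [-22.6  43.9  29.8] | 344 0.1145 [-22.6  46.7  29.8] | 348 0.1154 [-22.2  49.3  28.9] | 
272
206 0.1872 [  7.3 -32.3 -42.7] | 210 0.1865 [  7.  -30.7 -42. ] | 214 0.1941 [ 10.9 -27.1 -49.6] | 218 0.1952 [ 11.5 -25.2 -50.7] | 222 0.1945 [ 11.1 -23.6 -50. ] | 226 0.1954 [ 11.6 -21.7 -50.9] | 230 0.1882 [  7.9 -21.2 -43.8] | 234 0.1771 [  2.1 -21.1 -32.7] | 238 0.1749 [  0.9 -19.5 -30.4] | 242 0.176 [  1.5 -17.4 -31.6] | 312 0.1766 [  1.8  17.1 -32.1] | 316 0.1752 [  1.1  19.2 -30.7] | 320 0.1759 [  1.5  21.1 -31.5] | 324 0
[... 188 characters left out ...]
1] | 348 0.1871 [  7.3  32.1 -42.6] | 
282
206 0.1957 [  7.  -30.5 -51.3] | 210 0.2037 [ 11.5 -26.8 -59.3] | 214 0.2035 [ 11.4 -25.3 -59. ] | 218 0.2024 [ 10.8 -23.9 -58. ] | 222 0.2041 [ 11.7 -21.9 -59.6] | 226 0.1991 [  8.9 -21.3 -54.6] | 230 0.1896 [  3.6 -21.2 -45.2] | 234 0.1767 [ -3.6 -21.4 -32.3] | 238 0.1742 [ -5.  -19.8 -29.8] | 242 0.1754 [ -4.3 -17.6 -31. ] | 312 0.1764 [ -3.8  17.3 -31.9] | 316 0.175 [ -4.5  19.4 -30.6] | 320 0.1747 [ -4.7  21.5 -30.2] | 324 0.1869 [  2.1  21.5 -42.4] | 328 0.197 [  7.7  21.5 -52.5] | 332 0.2029 [ 11.   22.1 -58.4] | 336 0.2038 [ 11.5  23.5 -59.3] | 340 0.2026 [ 10.9  25.4 -58.1] | 344 0.2034 [ 11.3  26.8 -58.9] | 348 0.1967 [  7.5  30.1 -52.2] |
```

Call:
step_arm(
  series=[0,0,-4,0,0.5,0,0,-6,0,0.5,0,0,0,0,0.5],
)

```text
time: 4.97
ee_pos: [0.6663, -0.0129, 0.1521]
orientation: [[0.962, 0.274, 0.001], [0.274, -0.962, -0.0], [0.001, 0.0, -1.0]]
ft_force: [0.7, -0.8, 0.3]
width: 0.499
finger_force: 0.0
```

```bash
cat > tips.py <<'E'
from h import *
np.set_printoptions(precision=4,suppress=True,linewidth=200)
s=arm.sense();print(s['width'],s['ft_force'],s['ee_pos'])
c=cam('wrist');P=cloud(c);T=(P-s['ee_pos'])@np.array(s['orientation'])*1000
m=(abs(T[...,1])<60)&(T[...,0]<16)&(T[...,0]>-16)&(T[...,2]<30)&(P[...,2]>.12)
for sg in(-1,1):
    k=m&(sg*T[...,1]>8)
    h=np.histogram(T[k][:,2],np.arange(-70,31,5));print(sg,list(zip(h[1].astype(int),h[0])))
    for z0 in np.arange(-60,10,5):
        q=T[k&(abs(T[...,2]-z0)<2.5)]
        if len(q)>3:print(z0,len(q),'x',q[:,0].min().round(1),q[:,0].max().round(1),'y',q[:,1].min().round(1),q[:,1].max().round(1))
g=np.linalg.norm(P[...,:2]-[.666,-.0134],axis=-1)
k=(g>.018)&(g<.03)&(P[...,2]>.13)&(P[...,2]<.18);print('roll z',np.median(P[k][:,2]))
E
python3 tips.py
```

```text
0.4994927910975148 [ 0.721  -0.7861  0.2577] [ 0.6663 -0.0129  0.1521]
-1 [(np.int64(-70), np.int64(477)), (np.int64(-65), np.int64(261)), (np.int64(-60), np.int64(286)), (np.int64(-55), np.int64(258)), (np.int64(-50), np.int64(234)), (np.int64(-45), np.int64(196)), (np.int64(-40), np.int64(153)), (np.int64(-35), np.int64(49)), (np.int64(-30), np.int64(24)), (np.int64(-25), np.int64(1717)), (np.int64(-20), np.int64(0)), (np.int64(-15), np.int64(0)), (np.int64(-10), np.int64(0)), (np.int64(-5), np.int64(0)), (np.int64(0), np.int64(0)), (np.int64(5), np.int64(0)), (np.int64(10), np.int64(0)), (np.int64(15), np.int64(0)), (np.int64(20), np.int64(0)), (np.int64(25), np.int64(0))]
-60 281 x -10.3 11.9 y -35.0 -20.9
-55 269 x -11.0 12.0 y -34.9 -21.0
-50 243 x -10.5 11.9 y -34.9 -21.1
-45 220 x -11.3 12.1 y -35.1 -21.0
-40 190 x -10.2 11.9 y -35.2 -21.0
-35 101 x -10.8 12.1 y -32.5 -21.0
-30 10 x -0.0 5.5 y -21.4 -21.1
-25 1633 x -16.0 16.0 y -28.9 -8.0
-20 108 x -15.9 15.9 y -29.2 -8.2
1 [(np.int64(-70), np.int64(470)), (np.int64(-65), np.int64(257)), (np.int64(-60), np.int64(290)), (np.i
[... 185 characters left out ...]
(np.int64(-25), np.int64(1787)), (np.int64(-20), np.int64(3)), (np.int64(-15), np.int64(4)), (np.int64(-10), np.int64(3)), (np.int64(-5), np.int64(2)), (np.int64(0), np.int64(4)), (np.int64(5), np.int64(2)), (np.int64(10), np.int64(0)), (np.int64(15), np.int64(0)), (np.int64(20), np.int64(0)), (np.int64(25), np.int64(0))]
-60 289 x -10.5 12.0 y 21.3 35.2
-55 270 x -10.8 12.3 y 21.2 35.1
-50 239 x -10.8 12.2 y 21.2 35.1
-45 220 x -11.2 11.9 y 21.3 35.2
-40 184 x -9.8 11.8 y 21.3 34.8
-35 103 x -10.7 11.7 y 21.3 32.3
-30 11 x -0.7 5.5 y 21.4 21.6
-25 1684 x -16.0 16.0 y 8.0 30.3
-20 123 x -16.0 15.9 y 8.2 30.5
-15 5 x 11.1 15.3 y 27.1 29.5
0 4 x 11.0 15.6 y 26.9 29.6
roll z 0.17536236767052243
```

```bash
python3 - <<'E'
from h import *
np.set_printoptions(precision=1,suppress=True,linewidth=200)
s=arm.sense();c=load('wrist');P=cloud(c);T=(P-s['ee_pos'])@np.array(s['orientation'])*1000
for v in(368,375,385,400,415):print(v,T[v,240],T[v,277],T[v,310])
E
```

```text
368 [  11.1   -9.7 -104.2] [-227.4   -0.7  151.2] [  10.5    8.9 -103.5]
375 [  11.2   -9.4 -106.6] [  12.     0.1 -107.5] [  11.7    8.5 -107.2]
385 [  11.9   -8.9 -110.5] [  11.7    0.1 -110.3] [  11.1    8.3 -109.8]
400 [  11.    -8.6 -114. ] [  12.1    0.1 -114.9] [  11.9    7.8 -114.8]
415 [  11.5   -8.1 -118.3] [  11.7    0.1 -118.4] [  11.6    7.4 -118.3]
```

Call:
step_arm(
  series=[0,0,0,0,0.2,0,0,0,0,0,0,0,0,0,0,0,0,0,0,0],
)

```text
time: 5.52
ee_pos: [0.666, -0.0129, 0.1515]
orientation: [[0.962, 0.274, -0.0], [0.274, -0.962, 0.0], [-0.0, -0.0, -1.0]]
ft_force: [0.1, 0.2, 0.1]
width: 1.0
finger_force: 0.0
```

```bash
python3 tips.py | grep -v int64
```

```text
1.0004335159404538 [0.1328 0.1904 0.0595] [ 0.666  -0.0129  0.1515]
-60 382 x -10.7 12.1 y -56.3 -42.0
-55 349 x -10.3 11.9 y -56.1 -42.0
-50 286 x -10.9 11.9 y -55.2 -42.1
-45 166 x -10.6 11.6 y -48.9 -41.9
-40 7 x -7.9 3.7 y -43.2 -42.7
-25 2141 x -16.0 16.0 y -29.9 -8.0
-20 28 x -9.9 14.8 y -30.4 -17.2
-60 386 x -10.5 12.2 y 42.2 57.0
-55 348 x -10.6 12.0 y 42.4 56.7
-50 294 x -11.1 12.2 y 42.3 56.3
-45 159 x -11.2 11.6 y 42.3 49.6
-40 11 x -8.8 7.1 y 42.7 43.2
-25 2313 x -16.0 16.0 y 8.0 31.1
-20 16 x -6.7 15.0 y 8.7 31.6
roll z 0.17533600395083643
```

The finger tips are really about 42 mm (open) to 31 mm (half shut) behind the reported TCP. I'll go 40 mm lower and allow for that from here on.

Call:
step_arm(
  series=[0,0,15,0,0,0,0,15,0,0,0,0,10,0,0,0,0,0,0,0,0,0,0,0,0.2,0,0,0,0,0.35,0,0,0,0,0.6,0,0,0,0,0.6,0,0,0,0,0.6],
  force=30,
)

```text
time: 6.7
ee_pos: [0.6666, -0.0128, 0.1124]
orientation: [[0.962, 0.274, 0.001], [0.274, -0.962, 0.0], [0.001, 0.0, -1.0]]
ft_force: [-0.7, 0.1, 5.7]
width: 0.728
finger_force: 33.3
```

Call:
step_arm(
  series=[0,0,-8,0,0.6,0,0,-15,0,0.6,0,0,-20,0,0.6,0,0,-20,0,0.6,0,0,-20,0,0.6,0,0,-10,0,0.6,0,0,0,0,0.6],
)

```text
time: 7.58
ee_pos: [0.6665, -0.0128, 0.2056]
orientation: [[0.962, 0.274, 0.001], [0.274, -0.962, -0.0], [0.001, 0.0, -1.0]]
ft_force: [-0.9, -0.5, -1.1]
width: 0.728
finger_force: 33.1
```

```bash
python3 - <<'E'
from h import *
np.set_printoptions(precision=4,suppress=True)
s=arm.sense();R=np.array(s['orientation']);print(s['ee_pos'],s['width'],s['ft_force'])
print(R.T@(np.array([.473,-.331,.12])-s['ee_pos'])*1000)
P=cloud(cam('scene'));m=(np.linalg.norm(P[...,:2]-[.473,-.332],axis=-1)<.1)&(P[...,2]>.012)&(P[...,2]<.03)
Q=P[m];print((Q.min(0)+Q.max(0))/2,np.ptp(Q,axis=0))
E
```

```text
[ 0.6665 -0.0128  0.2056] 0.7277689414243315 [-0.8892 -0.5127 -1.1037]
[-273.4431  252.8664   85.2847]
[ 0.4727 -0.3327  0.0165] [0.1513 0.1505 0.009 ]
```

Call:
step_arm(
  series=[-20,18,0,0,0.6,-30,28,0,0,0.6,-30,28,0,0,0.6,-30,28,0,0,0.6,-30,28,0,0,0.6,-30,28,0,0,0.6,-30,28,10,0,0.6,-30,28,25,0,0.6,-28,25,25,0,0.6,-15,14,25,0,0.6],
)

```text
time: 8.88
ee_pos: [0.4702, -0.3326, 0.1182]
orientation: [[0.962, 0.273, -0.001], [0.273, -0.962, 0.0], [-0.001, -0.001, -1.0]]
ft_force: [0.6, 0.4, -1.6]
width: 0.73
finger_force: 33.1
```

Call:
step_arm(
  series=[0,0,10,0,0.6,0,0,0,0,0.6],
)

```text
time: 9.12
ee_pos: [0.4721, -0.3305, 0.1088]
orientation: [[0.962, 0.274, -0.002], [0.274, -0.962, 0.001], [-0.001, -0.002, -1.0]]
ft_force: [0.1, -0.5, -1.3]
width: 0.723
finger_force: 33.2
```

```bash
python3 - <<'E'
from h import *
np.set_printoptions(precision=4,suppress=True)
s=arm.sense();R=np.array(s['orientation']);print(s['ee_pos'],s['width'],s['ft_force'])
print(R.T@(np.array([.473,-.332,-.025])-s['ee_pos'])*1000)
E
```

```text
[ 0.4721 -0.3305  0.1088] 0.7233077617494271 [ 0.1105 -0.4551 -1.3337]
[  0.6031   1.9184 133.8244]
```

Call:
step_arm(
  series=[1,2,20,0,0.6,0,0,40,0,0.6,0,0,35,0,0.6,0,0,20,0,0.6,0,0,10,0,0.6,0,0,4,0,0.6,0,0,2,0,0.6,0,0,0,0,0.6],
)

```text
time: 10.12
ee_pos: [0.4749, -0.3329, -0.0208]
orientation: [[0.962, 0.274, 0.001], [0.274, -0.962, -0.001], [0.001, 0.001, -1.0]]
ft_force: [-0.3, 0.6, -1.2]
width: 0.722
finger_force: 33.2
```

Call:
step_arm(
  series=[0,0,2,0,0.6,0,0,1,0,0.6,0,0,0,0,0.6],
)

```text
time: 10.5
ee_pos: [0.4744, -0.3327, -0.0244]
orientation: [[0.962, 0.274, -0.0], [0.274, -0.962, 0.0], [-0.0, -0.0, -1.0]]
ft_force: [0.3, -0.1, -0.9]
width: 0.722
finger_force: 33.2
```

Call:
step_arm(
  series=[0,0,1,0,0.6,0,0,0,0,0.6],
)

```text
time: 10.75
ee_pos: [0.4744, -0.3327, -0.0246]
orientation: [[0.962, 0.274, 0.0], [0.274, -0.962, -0.0], [0.0, 0.0, -1.0]]
ft_force: [-2.2, 1.9, 8.4]
width: 0.725
finger_force: 34.0
```

Call:
step_arm(
  series=[0,0,1,0,0.6,0,0,0,0,0.6],
)

```text
time: 11.0
ee_pos: [0.4744, -0.3327, -0.0247]
orientation: [[0.962, 0.274, 0.0], [0.274, -0.962, -0.0], [0.0, 0.0, -1.0]]
ft_force: [-5.2, 3.8, 20.2]
width: 0.726
finger_force: 34.9
```

Call:
step_arm(
  series=[0,0,-1.5,0,0.6,0,0,0,0,0.25,0,0,0,0,0.18,0,0,0,0,0.15,0,0,0,0,0.15],
)

```text
time: 11.62
ee_pos: [0.4744, -0.3326, -0.0251]
orientation: [[0.962, 0.274, -0.0], [0.274, -0.962, 0.0], [-0.0, -0.0, -1.0]]
ft_force: [-0.1, -0.5, 1.3]
width: 0.851
finger_force: 0.0
```

Call:
step_arm(
  series=[0,0,-10,0,0.15,0,0,-25,0,0.15,0,0,-30,0,0.15,0,0,-40,0,0.1,0,0,-50,0,0,0,0,-50,0,0,0,0,0,0,0],
)

```text
time: 12.5
ee_pos: [0.4767, -0.3343, 0.1852]
orientation: [[0.962, 0.274, 0.007], [0.274, -0.962, -0.005], [0.005, 0.006, -1.0]]
ft_force: [0.1, -0.6, 0.5]
width: 1.002
finger_force: 0.0
```

```bash
python3 - <<'E'
from h import *
np.set_printoptions(precision=4,suppress=True)
s=arm.sense();R=np.array(s['orientation']);print(s['time'],s['ee_pos'],s['width'],s['ft_force'],s['q'])
c=cam('wrist','w5.png');P=cloud(c);H=P[...,2];g=np.linalg.norm(P[...,:2]-[.473,-.332],axis=-1)
for n,m in(('roll',(g<.06)&(H>.03)&(H<.045)),('rim',(g<.09)&(H>.012)&(H<.026)&(g>.06))):
    Q=P[m];print(n,(Q.min(0)+Q.max(0))/2,np.ptp(Q,axis=0),np.median(Q[:,2]))
print(R.T@(np.array([.4701,.3122,.2])-s['ee_pos'])*1000)
E
```

```text
12.5 [ 0.4767 -0.3343  0.1852] 1.0022234032060695 [ 0.0878 -0.6218  0.544 ] [-35.1854  17.1758 100.3363   0.0006  62.0102  38.8967]
roll [ 0.4741 -0.3329  0.0357] [0.062  0.0613 0.0113] 0.03852192484195209
rim [ 0.4725 -0.3324  0.0162] [0.149  0.1491 0.0085] 0.017943665110253387
[ 171.0147 -623.3923  -17.987 ]
```

View pics/w5.png

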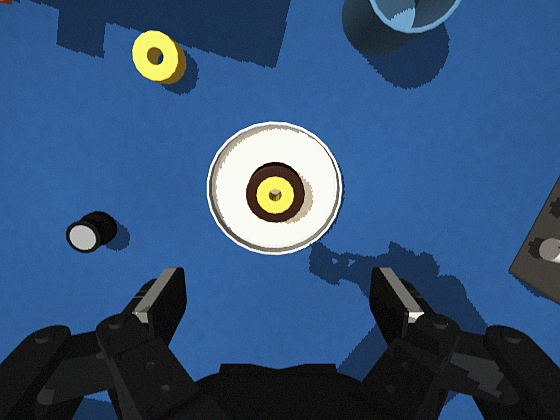

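Film can at (274,187) with the roll flat and near its centre at (275,192); the roll's top is at 38.5 mm, so it's seated. Next I'll go to the jack.

Call:
step_arm(
  series=[9,-30,-10,0,0,14,-52,-10,0,0,14,-52,0,0,0,14,-52,0,0,0,14,-52,0,0,0,14,-52,0,0,0,14,-52,0,0,0,14,-52,0,0,0,14,-52,0,0,0,14,-52,0,0,0],
)

```text
time: 13.8
ee_pos: [0.4665, 0.1847, 0.199]
orientation: [[0.962, 0.274, -0.002], [0.274, -0.962, -0.001], [-0.002, 0.0, -1.0]]
ft_force: [1.8, -0.0, -0.5]
width: 0.998
finger_force: 0.0
```

Call:
step_arm(
  series=[14,-52,0,0,0,14,-52,0,0,0,8,-21,0,0,0,0,0,0,9,0,0,0,0,9,0,0,0,0,9,0,0,0,0,0,0],
)

```text
time: 14.68
ee_pos: [0.4676, 0.3125, 0.1993]
orientation: [[0.981, -0.192, -0.001], [-0.192, -0.981, -0.001], [-0.001, 0.001, -1.0]]
ft_force: [1.1, -1.0, -0.2]
width: 0.998
finger_force: 0.0
```

```bash
python3 - <<'E'
from h import *
np.set_printoptions(precision=4,suppress=True)
s=arm.sense();R=np.array(s['orientation']);print(s['time'],s['ee_pos'],R[:,0],s['q'])
c=cam('wrist','w6.png');P=cloud(c);H=P[...,2];hsv=cv2.cvtColor(c['img'],cv2.COLOR_RGB2HSV).astype(int)
red=((hsv[...,0]<6)|(hsv[...,0]>174))&(hsv[...,1]>150)
near=np.linalg.norm(P[...,:2]-[.47,.312],axis=-1)<.13
Q=P[red&near&(H>.003)&(H<.02)];r=cv2.minAreaRect(Q[:,:2].astype(np.float32));print('base',r)
Q=P[red&near&(H>.045)&(H<.065)];r=cv2.minAreaRect(Q[:,:2].astype(np.float32));print('block',r,np.median(Q[:,2]))
Q=P[(np.linalg.norm(P[...,:2]-[.5437,.2976],axis=-1)<.03)&(H>.05)&(H<.06)];print('saddle',(Q.min(0)+Q.max(0))/2,np.ptp(Q,axis=0))
print(R.T@(np.array([.4701,.3122,-.012])-s['ee_pos'])*1000)
E
```

```text
14.675 [0.4676 0.3125 0.1993] [ 0.9815 -0.1915 -0.0011] [ 33.6075  14.9313 101.4782  -0.0142  63.6906 134.6563]
base ((0.46807342767715454, 0.31289952993392944), (0.06970038264989853, 0.20296844840049744), 78.94999694824219)
block ((0.4955656826496124, 0.30829325318336487), (0.03660418093204498, 0.0915968269109726), 79.23068237304688) 0.05619682562292486
saddle [0.5437 0.2982 0.0554] [0.0393 0.0391 0.0042]
[  2.7091  -0.4892 211.2643]
```

View pics/w6.png

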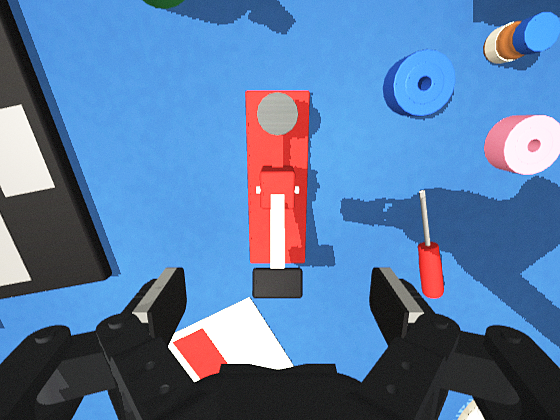

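Jack straight below, lined up with the tool: saddle at (277,113), block at (280,185), handle pad at (277,283). Descending.

Call:
step_arm(
  series=[2.7,-0.5,25,0,0,0,0,45,0,0,0,0,45,0,0,0,0,45,0,0,0,0,30,0,0,0,0,15,0,0,0,0,6,0,0,0,0,0,0,0],
)

```text
time: 15.72
ee_pos: [0.4712, 0.3135, -0.0104]
orientation: [[0.981, -0.192, 0.001], [-0.192, -0.981, 0.0], [0.0, -0.0, -1.0]]
ft_force: [0.2, 0.0, 0.5]
width: 1.0
finger_force: 0.0
```

Call:
step_arm(
  series=[0,0,0,0,0.2,0,0,0,0,0.4,0,0,0,0,0.5,0,0,0,0,0.6,0,0,0,0,0.75,0,0,0,0,0.75],
  force=50,
)

```text
time: 16.48
ee_pos: [0.4708, 0.3133, -0.0104]
orientation: [[0.981, -0.192, 0.0], [-0.192, -0.981, -0.0], [0.0, 0.0, -1.0]]
ft_force: [-0.9, -1.6, 5.1]
width: 0.414
finger_force: 51.4
```

Call:
step_arm(
  series=[0,0,-8,0,0.75,0,0,-25,0,0.75,0,0,-40,0,0.75,0,0,-37,0,0.75,4,22,0,0,0.75,7.6,42,0,0,0.75,7.6,42,0,0,0.75,7.6,42,0,0,0.75,7.6,42,0,0,0.75,7.6,42,0,0,0.75],
)

```text
time: 17.73
ee_pos: [0.4654, 0.0753, 0.0978]
orientation: [[0.981, -0.192, -0.003], [-0.192, -0.981, -0.001], [-0.003, 0.001, -1.0]]
ft_force: [0.1, 0.1, -6.9]
width: 0.417
finger_force: 51.7
```

Call:
step_arm(
  series=[7.6,42,0,0,0.75,7.6,42,0,0,0.75,7.6,42,0,0,0.75,3,17,0,0,0.75,0,0,0,-6,0.75,0,0,0,-6.5,0.75,0,0,0,0,0.75],
)

```text
time: 18.6
ee_pos: [0.464, -0.0676, 0.0983]
orientation: [[1.0, 0.024, -0.002], [0.024, -1.0, 0.0], [-0.002, -0.0, -1.0]]
ft_force: [-0.5, -0.4, -5.9]
width: 0.417
finger_force: 52.3
```

```bash
python3 - <<'E'
from h import *
np.set_printoptions(precision=4,suppress=True)
s=arm.sense();R=np.array(s['orientation']);print(s['time'],s['ee_pos'],R,s['ft_force'],s['width'])
c=cam('wrist','w7.png');P=cloud(c);H=P[...,2];z0=s['ee_pos'][2]+.0104
Q=P[(np.linalg.norm(P[...,:2]-(s['ee_pos']+.075*R[:,0])[:2],axis=-1)<.03)&(abs(H-z0-.055)<.006)];sd=(Q.min(0)+Q.max(0))/2;print('saddle',sd,np.ptp(Q,axis=0),'exp',s['ee_pos']+.075*R[:,0],z0+.055)
m=(abs(P[...,0]-.59)<.03)&(abs(P[...,1]+.065)<.04)&(H>.074)&(H<.084)
if m.sum()>20:
    Q=P[m];print('tab',m.sum(),(Q.min(0)+Q.max(0))/2,np.ptp(Q,axis=0),'front x',Q[:,0].min())
print('to back',R.T@(np.array([.466,-.0684,s['ee_pos'][2]])-s['ee_pos'])*1000)
E
```

```text
18.6 [ 0.464  -0.0676  0.0983] [[ 0.9997  0.0238 -0.002 ]
 [ 0.0238 -0.9997  0.0004]
 [-0.002  -0.0004 -1.    ]] [-0.4965 -0.4064 -5.9335] 0.41706432855824677
saddle [ 0.539  -0.0659  0.1641] [0.0395 0.0397 0.0055] exp [ 0.539  -0.0658  0.0981] 0.1636750753548389
tab 4189 [ 0.5853 -0.0654  0.0776] [0.0264 0.0446 0.0072] front x 0.5721110329302866
to back [ 2.0074  0.8701 -0.0043]
```

View pics/w7.png

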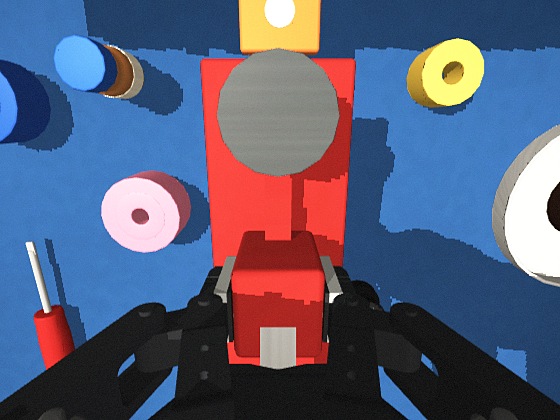

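Saddle at (278,112) and tab with its spot just ahead at (279,15). They are aligned sideways, with a gap of about 8 mm. I'll lower here, then slide in.

Call:
step_arm(
  series=[-3,0.4,20,0,0.75,0,0,35,0,0.75,0,0,30,0,0.75,0,0,15,0,0.75,0,0,5.5,0,0.75,0,0,0,0,0.75,0,0,0,0,0.75],
)

```text
time: 19.52
ee_pos: [0.463, -0.0683, -0.0056]
orientation: [[1.0, 0.024, 0.002], [0.024, -1.0, -0.0], [0.002, 0.0, -1.0]]
ft_force: [-0.3, 0.1, -6.5]
width: 0.416
finger_force: 52.2
```

```bash
python3 - <<'E'
from h import *
np.set_printoptions(precision=4,suppress=True)
s=arm.sense();R=np.array(s['orientation']);print(s['time'],s['ee_pos'],R[:,2],s['ft_force'])
c=cam('wrist');P=cloud(c);H=P[...,2];z0=s['ee_pos'][2]+.0104
Q=P[(np.linalg.norm(P[...,:2]-(s['ee_pos']+.075*R[:,0])[:2],axis=-1)<.022)&(abs(H-z0-.055)<.006)];sd=(Q.min(0)+Q.max(0))/2;print('saddle',sd,np.ptp(Q,axis=0),np.median(Q[:,2]))
m=(abs(P[...,0]-.59)<.03)&(abs(P[...,1]+.065)<.04)&(H>.074)&(H<.084);Q=P[m];print('tab',(Q.min(0)+Q.max(0))/2,np.ptp(Q,axis=0),'front x',np.percentile(Q[:,0],1))
print('to go',R.T@(np.array([.5927,-.065,0])-sd)*1000)
E
```

```text
19.525 [ 0.463  -0.0683 -0.0056] [ 0.0016 -0.0002 -1.    ] [-0.3463  0.0745 -6.5318]
saddle [ 0.5376 -0.0665  0.0602] [0.0399 0.0394 0.0047] 0.06017180328955944Traceback (most recent call last):
  File "<stdin>", line 6, in <module>
    return umr_minimum(a, axis, None, out, keepdims, initial, where)
ValueError: zero-size array to reduction operation minimum which has no identity
```

Call:
step_arm(
  series=[0,0,2.5,0,0.75,8,0,0,0,0.75,12,0,0,0,0.75,12,0,0,0,0.75,12,0,0,0,0.75,8,0,0,0,0.75,3,0,0,0,0.75,0,0,0,0,0.75,0,0,0,0,0.75],
)

```text
time: 20.7
ee_pos: [0.5166, -0.0668, -0.009]
orientation: [[1.0, 0.025, -0.001], [0.025, -1.0, 0.0], [-0.001, -0.0, -1.0]]
ft_force: [-0.2, 0.3, -7.6]
width: 0.416
finger_force: 52.4
```

```bash
python3 - <<'E'
from h import *
np.set_printoptions(precision=4,suppress=True)
s=arm.sense();R=np.array(s['orientation']);print(s['time'],s['ee_pos'],R[:,0],s['ft_force'])
print('saddle est',s['ee_pos']+R@[.0747,0,0]+[0,-.0000,.0653])
c=cam('scene');P=cloud(c);H=P[...,2];m=(abs(P[...,0]-.58)<.03)&(abs(P[...,1]+.065)<.04)&(H>.074)&(H<.084);Q=P[m];print('tab',m.sum(),(Q.min(0)+Q.max(0))/2,np.ptp(Q,axis=0))
E
```

```text
20.7 [ 0.5166 -0.0668 -0.009 ] [ 0.9997  0.0246 -0.0007] [-0.2407  0.3398 -7.6047]
saddle est [ 0.5913 -0.0649  0.0562]
tab 161 [ 0.5873 -0.066   0.0777] [0.0289 0.0458 0.0073]
```

Call:
step_arm(
  series=[1.4,0,0.7,0,0.75,0,0,0.7,0,0.75,0,0,0,0,0.75],
)

```text
time: 21.12
ee_pos: [0.5186, -0.0668, -0.0103]
orientation: [[1.0, 0.025, 0.0], [0.025, -1.0, -0.0], [0.0, 0.0, -1.0]]
ft_force: [-0.1, -0.2, -7.2]
width: 0.42
finger_force: 52.4
```

Call:
step_arm(
  series=[-0.6,0,0.7,0,0.75,0,0,0,0,0.75],
)

```text
time: 21.38
ee_pos: [0.5186, -0.0668, -0.0104]
orientation: [[1.0, 0.025, 0.001], [0.025, -1.0, -0.0], [0.001, 0.0, -1.0]]
ft_force: [-0.1, 2.0, 3.4]
width: 0.415
finger_force: 53.6
```

Call:
step_arm(
  series=[0,0,0,0,0.5,0,0,0,0,0.2,0,0,0,0,0,0,0,-10,0,0,0,0,-30,0,0,0,0,-40,0,0,0,0,-50,0,0,0,0,-50,0,0,0,0,0,0,0],
)

```text
time: 22.5
ee_pos: [0.5208, -0.0672, 0.1736]
orientation: [[1.0, 0.025, 0.008], [0.025, -1.0, -0.001], [0.008, 0.001, -1.0]]
ft_force: [0.2, -0.2, 0.3]
width: 0.999
finger_force: 0.0
```

```bash
python3 - <<'E'
from h import *
np.set_printoptions(precision=4,suppress=True)
s=arm.sense();R=np.array(s['orientation']);print(s['time'],s['ee_pos'],R[:,0],s['ft_force'])
c=cam('wrist','w8.png');P=cloud(c);H=P[...,2];hsv=cv2.cvtColor(c['img'],cv2.COLOR_RGB2HSV).astype(int)
red=((hsv[...,0]<6)|(hsv[...,0]>174))&(hsv[...,1]>150)&(np.linalg.norm(P[...,:2]-[.518,-.067],axis=-1)<.13)
Q=P[red&(H>.003)&(H<.02)];r=cv2.minAreaRect(Q[:,:2].astype(np.float32));print('base',r)
Q=P[red&(H>.05)&(H<.06)&(P[...,0]<.56)];r=cv2.minAreaRect(Q[:,:2].astype(np.float32));print('block',r)
m=(abs(P[...,0]-.59)<.03)&(abs(P[...,1]+.065)<.04)&(H>.074)&(H<.084);Q=P[m];print('tab',(Q.min(0)+Q.max(0))/2,np.ptp(Q,axis=0),np.percentile(Q[:,0],1))
m=(abs(P[...,0]-.433)<.03)&(abs(P[...,1]+.069)<.04)&(H>.075)&(H<.11);Q=P[m];print('pad',m.sum(),(Q.min(0)+Q.max(0))/2,np.ptp(Q,axis=0))
m=(abs(P[...,1]+.066)<.03)&(abs(H-.0555)<.003)&(P[...,0]>.56)&(P[...,0]<.62);Q=P[m];print('sad',m.sum(),Q.min(0),Q.max(0))
E
```

```text
22.5 [ 0.5208 -0.0672  0.1736] [0.9997 0.0247 0.0079] [ 0.1522 -0.2068  0.3345]
base ((0.5151830315589905, -0.02911420911550522), (0.20302483439445496, 0.1448807716369629), 1.2764885425567627)
block ((0.5187142491340637, -0.06676443666219711), (0.03932427242398262, 0.04240747541189194), 1.2873045206069946)
tab [ 0.5941 -0.0649  0.0787] [0.0429 0.0785 0.007 ] 0.5733126663073906
pad 2074 [ 0.4405 -0.0687  0.0879] [0.0449 0.0504 0.0225]Traceback (most recent call last):
  File "<stdin>", line 10, in <module>
    return umr_minimum(a, axis, None, out, keepdims, initial, where)
ValueError: zero-size array to reduction operation minimum which has no identity
```

View pics/w8.png

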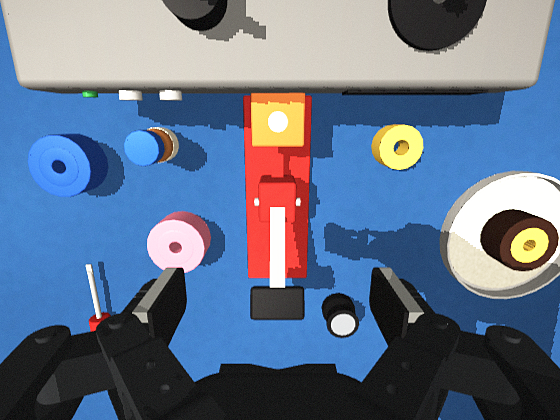

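Jack in place: tab spot at (278,121), block at (277,200), handle pad at (277,303), bystanders undisturbed. I'll close the fist and move over the pad.

Call:
step_arm(
  series=[-20,0,0,0,0.5,-30,0,0,0,1,-30,0,0,0,1,-4,0,20,0,1,0,0,35,0,1,0,0,20,0,1,0,0,0,0,1,0,0,0,0,1],
)

```text
time: 23.55
ee_pos: [0.4339, -0.0689, 0.0941]
orientation: [[1.0, 0.025, -0.001], [0.025, -1.0, 0.0], [-0.001, -0.0, -1.0]]
ft_force: [0.9, 0.5, 0.2]
width: 0.002
finger_force: 0.0
```

```bash
python3 - <<'E'
from h import *
np.set_printoptions(precision=4,suppress=True,linewidth=200)
s=arm.sense();R=np.array(s['orientation']);print(s['time'],s['width'],s['ee_pos'],R[:,2],s['ft_force'])
c=cam('wrist');P=cloud(c);T=(P-s['ee_pos'])@R*1000;H=P[...,2]
m=(abs(T[...,0])<16)&(abs(T[...,1])<20)&(H>.105);q=T[m];print(np.histogram(q[:,2],np.arange(-60,5,4)))
q=T[m&(abs(T[...,2]+40)<6)];print(q.min(0),q.max(0))
d=cloud(cam('side'))
for n in('scene',):
    d=cloud(cam(n));g=(d-s['ee_pos'])@R*1000;k=(abs(g[...,0])<16)&(abs(g[...,1])<18)&(d[...,2]>.097)&(d[...,2]<.16);print(k.sum(),d[k][:,2].min() if k.any() else 0)
E
```

```text
23.55 0.0016771467421413011 [ 0.4339 -0.0689  0.0941] [-0.0006  0.0001 -1.    ] [0.8846 0.5049 0.2439]
(array([303, 302, 270, 255, 235, 198,  96,   8,   0,   0,   0,   0,   0,   0,   0,   0]), array([-60, -56, -52, -48, -44, -40, -36, -32, -28, -24, -20, -16, -12,  -8,  -4,   0,   4]))
[  6.2333 -13.6438 -45.9823] [ 12.183   13.5328 -34.1268]
113 0.09707338069580287
```

Call:
step_arm(
  series=[2,0,10,0,1,0,0,12,0,1,0,0,6,0,1,-1,0,7,0,1,-1,0,7,0,1,-2,0,7,0,1,-2,0,7,0,1,-2,0,7,0,1,0,0,0,0,1],
)

```text
time: 24.82
ee_pos: [0.4295, -0.0691, 0.0311]
orientation: [[1.0, 0.024, 0.003], [0.024, -1.0, -0.0], [0.003, 0.0, -1.0]]
ft_force: [1.9, 1.2, 7.4]
width: -0.001
finger_force: 3.5
```

Call:
step_arm(
  series=[-2,0,7,0,1,-2,0,6,0,1,-2,0,5,0,1,0,0,2,0,1,0,0,0,0,1],
)

```text
time: 25.45
ee_pos: [0.4249, -0.0696, 0.0117]
orientation: [[1.0, 0.025, 0.005], [0.025, -1.0, -0.001], [0.005, 0.001, -1.0]]
ft_force: [3.6, -1.0, 9.7]
width: -0.001
finger_force: 4.3
```

Call:
step_arm(
  series=[0,0,2,0,1,0,0,2,0,1,0,0,0,0,1],
)

```text
time: 25.82
ee_pos: [0.4254, -0.0696, 0.0082]
orientation: [[1.0, 0.025, 0.006], [0.025, -1.0, -0.001], [0.006, 0.001, -1.0]]
ft_force: [2.2, 0.3, 18.9]
width: 0.002
finger_force: 9.0
```

Call:
step_arm(
  series=[0,0,2,0,1,0,0,0,0,1],
)

```text
time: 26.08
ee_pos: [0.4256, -0.0697, 0.0071]
orientation: [[1.0, 0.025, 0.007], [0.025, -1.0, -0.001], [0.007, 0.001, -1.0]]
ft_force: [-1.9, 1.9, 36.1]
width: 0.001
finger_force: 17.9
```

Call:
step_arm(
  series=[0,0,-1.5,0,1,0,0,0,0,1],
)

```text
time: 26.32
ee_pos: [0.4255, -0.0697, 0.0081]
orientation: [[1.0, 0.025, 0.007], [0.025, -1.0, -0.001], [0.007, 0.001, -1.0]]
ft_force: [1.8, 1.1, 22.1]
width: -0.003
finger_force: 10.3
```

```bash
cat > chk.py <<'E'
from h import *
np.set_printoptions(precision=4,suppress=True,linewidth=200)
s=arm.sense();print(s['time'],s['ee_pos'],s['ft_force'])
c=cam('wrist');P=cloud(c);H=P[...,2]
for n,x,y in(('tab',.584,-.065),('deck',.63,-.065),('spot',.592,-.065),('block',.518,-.067)):
    m=np.linalg.norm(P[...,:2]-[x,y],axis=-1)<.006
    print(n,m.sum(),np.median(H[m]) if m.any() else None)
hsv=cv2.cvtColor(c['img'],cv2.COLOR_RGB2HSV).astype(int)
red=((hsv[...,0]<6)|(hsv[...,0]>174))&(hsv[...,1]>150)&(np.linalg.norm(P[...,:2]-[.518,-.067],axis=-1)<.11)&(H>.05)&(H<.06)&(P[...,0]<.56)
Q=P[red];print('block',cv2.minAreaRect(Q[:,:2].astype(np.float32)))
E
python3 chk.py
```

```text
26.325 [ 0.4255 -0.0697  0.0081] [ 1.8467  1.0677 22.1259]
tab 0 None
deck 0 None
spot 0 None
block 951 0.056325448322673555
block ((0.5186929702758789, -0.06672510504722595), (0.040189098566770554, 0.043609488755464554), 1.386458158493042)
```

```bash
cat > tab.py <<'E'
from h import *
s=arm.sense();print(s['time'],s['ee_pos'],s['ft_force'])
for n in('scene','side'):
    P=cloud(cam(n));H=P[...,2]
    for k,x,y,r in(('tab',.584,-.065,.01),('deck',.635,-.065,.012)):
        m=(np.linalg.norm(P[...,:2]-[x,y],axis=-1)<r)&(H>.06);print(n,k,m.sum(),np.median(H[m]).round(4) if m.any() else None)
    m=(np.linalg.norm(P[...,:2]-[.43,-.069],axis=-1)<.04)&(H>.02);
E
python3 tab.py
```

```text
26.375 [ 0.42544377 -0.06965664  0.00805692] [ 1.68592236  1.14762728 21.74703191]
scene tab 43 0.0899
scene deck 63 0.1245
side tab 30 0.0895
side deck 32 0.125
```

Call:
step_arm(
  series=[1,0,-7,0,1,2,0,-7,0,1,2,0,-7,0,1,2,0,-7,0,1,2,0,-7,0,1,1,0,-7,0,1,1,0,-7,0,1,1,0,-8,0,1,0,0,-8,0,1,0,0,-8,0,1],
)

```text
time: 27.72
ee_pos: [0.4336, -0.0688, 0.0798]
orientation: [[1.0, 0.025, -0.001], [0.025, -1.0, 0.0], [-0.001, -0.0, -1.0]]
ft_force: [0.3, 0.5, -0.4]
width: 0.0
finger_force: 0.0
```

Call:
step_arm(
  series=[0,0,-6,0,1,0,0,0,0,1,0,0,0,0,1],
)

```text
time: 28.1
ee_pos: [0.4338, -0.0688, 0.0853]
orientation: [[1.0, 0.025, -0.0], [0.025, -1.0, 0.0], [-0.0, -0.0, -1.0]]
ft_force: [0.2, -0.6, -0.7]
width: 0.003
finger_force: 0.0
```

```bash
python3 tab.py; python3 chk.py;python3 - <<'E'
from h import *
np.set_printoptions(precision=4,suppress=True)
P=cloud(load('wrist'));H=P[...,2]
m=(abs(P[...,0]-.445)<.025)&(abs(P[...,1]+.069)<.03)&(H>.03)&(H<.099);Q=P[m];print('pad',m.sum(),Q.min(0),Q.max(0))
E
```

```text
28.1 [ 0.43384606 -0.06884998  0.08534523] [ 0.22794813 -0.58681205 -0.68636423]
scene tab 40 0.0769
scene deck 60 0.1139
side tab 24 0.0777
side deck 33 0.1138
28.2 [ 0.4338 -0.0688  0.0853] [ 0.0383 -0.0112  1.3317]
tab 0 None
deck 0 None
spot 0 None
block 325 0.05637192989728214
block ((0.5180783271789551, -0.06516021490097046), (0.0398249626159668, 0.039408694952726364), 1.3400776386260986)
pad 4199 [ 0.4201 -0.094   0.0737] [ 0.47   -0.0439  0.099 ]
```

Seating stroke lifted the tab 12 mm, and the deck and handle are fully back. Final press.

Call:
step_arm(
  series=[2,0,10,0,1,0,0,9,0,1,-1,0,8,0,1,-1,0,8,0,1,-2,0,8,0,1,-2,0,8,0,1,-2,0,8,0,1,-2,0,7,0,1,-2,0,6,0,1,-1,0,4,0,1],
)

```text
time: 29.5
ee_pos: [0.4263, -0.0696, 0.0101]
orientation: [[1.0, 0.025, 0.006], [0.025, -1.0, -0.001], [0.006, 0.001, -1.0]]
ft_force: [4.0, 1.7, 9.3]
width: -0.0
finger_force: 4.5
```

Call:
step_arm(
  series=[0,0,2,0,1,0,0,1,0,1,0,0,0,0,1,0,0,0,0,1],
)

```text
time: 30.0
ee_pos: [0.4262, -0.0696, 0.008]
orientation: [[1.0, 0.025, 0.006], [0.025, -1.0, -0.001], [0.006, 0.001, -1.0]]
ft_force: [-0.0, 2.1, 24.7]
width: -0.002
finger_force: 12.1
```

```bash
python3 tab.py; python3 chk.py; python3 - <<'E'
from h import *
a=load('side')['img'][80:330,130:380];b=load('scene')['img'][150:400,110:360]
im=cv2.resize(np.hstack([a,b]),None,fx=1.6,fy=1.6,interpolation=2);cv2.imwrite('pics/f.png',im[:,:,::-1])
E
```

```text
30.0 [ 0.42624034 -0.06964078  0.00803146] [-0.04870717  2.09728267 24.68716317]
scene tab 44 0.0897
scene deck 63 0.1249
side tab 29 0.0903
side deck 34 0.1259
30.1 [ 0.4262 -0.0696  0.008 ] [ 0.0414  0.2505 24.1021]
tab 0 None
deck 0 None
spot 0 None
block 945 0.05627707833963645
block ((0.5184518694877625, -0.0665050521492958), (0.039558686316013336, 0.043483100831508636), 1.3857959508895874)
```

View pics/f.png

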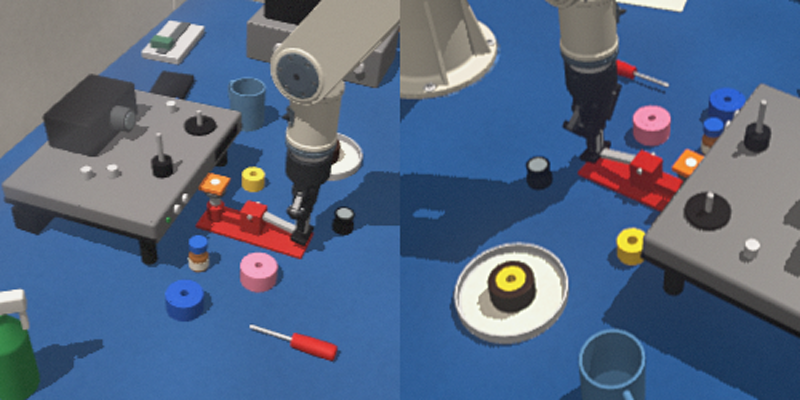

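The handle is held down at (300,235), the front is up on the jack with the tab 12 mm higher, the roll is in the can at (512,285), and the bystanders are in place. Handing in.

```bash
python3 -c "from station import arm;print(arm.finish_job())"
```

```text
the job is handed in; nothing more can be done
None
```

I handed the job in at about 30 s, with the roll flat in the can and the arm still holding the handle down; the jack alone holds the scanner's front up, with the lift tab 12 mm higher than at the start.

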